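# Face the springform latch to the front and lock the revolving stand

### The job

Turn the revolving stand until the fin-shaped latch of the baking tin points straight at the little pointer block at the front of the base board. Then lock it there: wind the rim clamp's crank clockwise until its foot meets the turntable, and snug it up by about a quarter to half a turn more, firm but never forced. Let go, and leave the other things where they stand.

Things in the scene. Friction and masses are not known exactly. Their poses are not given: they have to be found in the camera images.
- stand: fixed wooden base board 330 x 380 x 18 mm that carries the turntable and the clamp; its origin lies on the table top under the turntable's axis, its -x axis points to the board's front (roughly towards the robot), z up
- axis (a point): point on the turntable's vertical axis at the height of the turntable's upper face (62 mm above the table)
- pointer (a point): top of the pointer block, a steel block 16 x 10 x 22 mm on the base board's front edge, 150 mm from the turntable's axis
- platter: aluminium turntable disc 260 mm across, 14 mm thick, upper face 62 mm above the table; fixed on its centre a round springform tin 140 mm across, top 107 mm above the table, with its latch. Origin on the axis at table height, -x runs through the latch; square to the front when its axes lie along the base board's. Light drag (1.5 N at the latch), stays where left; stops 0.45 rad past the pointer
- latch (a point): centre of the tin's latch: upright steel fin, 52 mm long radially (66 to 118 mm from the axis), 12 mm thick, 40 mm tall (64 to 104 mm above the table), the only thing that sticks out of the tin. Push it sideways or pinch it from above to turn the disc. Starts 0.7 to 1.6 rad short of the pointer, on its left: the disc must turn counter-clockwise seen from above
- hub (a point): centre of the crank's arm on the screw's axis; its z axis points up along the screw, which leans 35 degrees from vertical, away from the turntable's axis. Moves 16 mm along the screw for each turn of the crank
- crank (a joint): crank angle in rad, growing as it is wound clockwise seen from above along the screw; drives the foot down along the screw 16 mm a turn. At 0 a gap of 16 mm remains, so the foot meets the disc at about 6.3. Starts between 0.6 and 4.6. Stiff thread: about 4 N at the knob while free, about 1 N more for each quarter turn (24 N of clamping) once the foot presses; never runs back
- knob_grip (a point): middle of the crank's knob: black round grip, 22 mm across, 48 mm long, parallel to the screw, 55 mm off the screw's axis. This point is 30 mm above the mid-plane of the crank's arm (8 mm thick) and 23 mm below the knob's top. The knob spins freely on its pin, so a hand that pinches it can circle without turning; it goes round with the crank
- foot: the clamp's round foot, 22 mm across and 6 mm thick, on a spring plunger (6 N per mm, 16 mm of stroke) at the screw's lower end; stands over the turntable's rim 108 mm from its axis on the right-hand side, origin at the centre of its underside
- spice_a: amber glass spice jar with black cap, 40 mm wide, 85 mm tall, standing on the base board at its far right corner; bystander, origin at its underside
- spice_b: clear glass spice jar with black cap, 40 mm wide, 70 mm tall, standing on the base board at its near left corner; bystander, origin at its underside
- apple_bowl: white bowl of apples, 190 mm wide, about 150 mm tall with the apples; bystander, origin at its underside
- sugar_jar: clear jar with steel lid, 84 mm wide, 130 mm tall; bystander, origin at its underside
- measuring_cup: aluminium cup with a side handle, 80 mm wide, 85 mm tall; bystander, origin at its underside
- rolling_pin: wooden rolling pin lying on the table, 56 mm thick, 440 mm long over its handles along its own x; bystander, origin at its underside

How it is judged (in metres and radians):
On the way, in this order (a step that is already met when the one before it is completed fails the run):
1. with the clamp still open, the latch points at the pointer block (within 0.14 rad) (angle between the x axis of platter and the x axis of stand, either way round below 0.14 rad and contact force between foot and platter below 1 N), for 0.2 s.
2. the clamp's foot presses on the turntable with more than 10 N (contact force between foot and platter above 10 N), for 0.2 s.
At the end, for the whole second after the job is handed in: The latch points at the pointer block within 0.16 rad (9 degrees), the clamp's foot presses on the turntable with 10 to 80 N (about 0.1 to 0.8 turn past first touch), and crank and turntable are at rest (angle between the x axis of platter and the x axis of stand, either way round below 0.16 rad and contact force between foot and platter between 10 and 80 N and velocity of joint crank between -0.1 and 0.1 rad/s and angular speed of platter below 0.1 rad/s).
It fails at once if the clamp is forced: its foot presses with more than 85 N (contact force between foot and platter above 85 N).
It fails at once if a bystander is pushed more than 40 mm or tipped over (distance of any of spice_a, spice_b, apple_bowl, sugar_jar, measuring_cup, rolling_pin from where it was at the start of the episode above 0.04 m or angle between any of spice_a, spice_b, apple_bowl, sugar_jar, measuring_cup, rolling_pin's own z axis and vertical above 0.5 rad).
It also fails if it takes over 61 s, if anything falls off the work surface, if the arm or the gripper's body presses on something with over 40 N, if the wrist force passes 120 N, or if a joint passes its speed limit or range.

### The arm

A 7-joint arm with a two-finger parallel gripper is mounted at the origin on the work surface. World frame = base frame: x ahead of the robot, y to its left, z up, the work surface at z = 0. Lengths are in mm, angles in degrees, forces in N, time in s.
With the tool pointing down it reaches from about 350 to 900 mm from the base axis. Payload 19.9 kg.
Tool frame: the origin (TCP) lies midway between the tips of the shut fingers; the grasp point (between the pads) lies 19 mm behind it; z points along the fingers, y is the line along which they close (so a half turn about z gives the same grasp; the last joint's range is limited). The gripper opens to 94 mm and grips with 3 to 60 N. Pads are 16 mm wide; open, the fingers measure 119 mm over their backs; the gripper's body (75 mm by 177 mm) begins 78 mm behind the grasp point.
Start: joints at [-77.263, 23.915, -0.59, 92.452, 0.269, 63.638, -3.037], TCP at [162.96, 603.36, 205.425] pointing down, gripper open.
Joint ranges: [-161.28, 161.28], [-22.2, 115.67], [-73.04, 71.86], [3.21, 147.25], [-68.34, 248.33], [10.77, 114.83], [-161.83, 161.83]. Speed limits (degrees/s): [108.29, 108.29, 136.94, 136.94, 172.46, 172.46, 172.46].

### API

Orientations are given as a 3x3 rotation matrix whose columns are the frame's x, y, z axes.
In Python, from station import telemetry, snapshot, camera_params, manip gives the robot as it stands.
- The arm moves only by the shell command python3 -m jog 'ROWS' [FORCE]. ROWS is JSON, one flat list of numbers, 7 for each row, row after row: the shift along the tool's x, y, z in cm, then the turn, a rotation vector about the tool's x, y, z in rad, then the closure, from 0 (fully open) to 1 (shut). A call has 1 to 10 rows; each row is the pose to reach, as a shift and turn from the pose commanded when the call began, along the tool's axes at that moment; what a row does not reach only later rows make up. A row lasts 1/8 s, in which the tool goes at most 62.5 mm and 10.7 degrees, less where a joint would pass 70% of its speed; a pose out of reach is approached as far as the arm can. A call with a gripper value outside its range is refused whole. The fingers move at their own pace and stop on an object; FORCE is the grip in N (left out, the last holds). Time passes only in rows, so rows that repeat a pose let the fingers close. It gives the time, the measured TCP pose, the force, the opening and the grip force at its end, in the units of the state.
- telemetry.get_state(): the state, without advancing time (a new reading comes with each control period).
- snapshot(name): name is "scene" or "top" or "wrist"; returns the picture (480x640x3 uint8, red, green, blue); there is no depth.
- camera_params(name): a dict with "fx", "fy", "cx", "cy" (pixels), "dist" ([k1, k2, p1, p2, k3] as OpenCV has them; the pictures are not rectified), "world_to_cam" (4x4, takes a point from world to camera coordinates); the wrist camera has in their place "mount" (4x4, takes a point from camera to tool coordinates, whose origin is the TCP and whose axes are the flange's). Camera axes: x right, y down, z forward; pixel columns grow to the right and rows downward; lengths in mm; the calibration is good to about 2 mm. A picture is of the moment at which its call begins: read the wrist's pose just before it. camera_params takes no time and is no camera call.
- manip.job_done(): hands the job in; it is judged then, once.
The state is a dict: "time": time; "joint_pos": joint angles; "joint_vel": joint speeds; "joint_efforts": joint torques, N m; "eef_pos": TCP position; "ee_rot": TCP orientation; "contact_force": force on the tool from outside, world axes, zero at the start; "moment": the same for the moment, N m; "width": finger opening in mm; "grasp_force": force on a finger pad.
Only numpy, scipy, OpenCV 4.12 (cv2) and the standard library are available. Lean on these libraries where they do the work, as an engineer would, in place of code of your own. Each camera call takes 0.05 s, during which the arm holds its last target. There are 200 camera calls.

## Working session

There is one attempt and no reset: what is moved stays moved. The work goes in short steps, Python scripts to look and compute and a shell command to move; the robot and the scene stay as the last step left them, time stands still between calls to the robot, and variables do not carry over. Pictures are saved under pics/ and viewed, at most 10 in all, crops included, and the job is handed in when it is done.

```bash
mkdir -p pics; ls
python3 - <<'E'
from station import telemetry, snapshot, camera_params, manip
import cv2, json
for n in ("scene","top"):
    cv2.imwrite(f"pics/{n}0.png", snapshot(n)[:,:,::-1])
    print(n, camera_params(n))
print(camera_params("wrist"))
s=telemetry.get_state(); print(s)
E
```

```text
pics
scene {'fx': 485.64904216473303, 'fy': 485.64904216473303, 'cx': 318.2586339153585, 'cy': 236.5520934793603, 'dist': array([0.02869183, 0.        , 0.        , 0.        , 0.        ]), 'world_to_cam': array([[-1.89932701e-01,  9.81776643e-01,  6.33980372e-03,
         1.27225508e+02],
       [ 7.78152283e-01,  1.54471117e-01, -6.08783787e-01,
        -3.43484154e+02],
       [-5.98669019e-01, -1.10694616e-01, -7.93310852e-01,
         1.91489505e+03],
       [ 0.00000000e+00,  0.00000000e+00,  0.00000000e+00,
         1.00000000e+00]])}
top {'fx': 595.7847854546412, 'fy': 595.7847854546412, 'cx': 328.0597239755497, 'cy': 246.11922433187559, 'dist': array([0.01057668, 0.        , 0.        , 0.        , 0.        ]), 'world_to_cam': array([[-1.05101262e-02, -9.99939347e-01, -3.29235608e-03,
        -2.38732999e+01],
       [-9.92301768e-01,  1.08360470e-02, -1.23368477e-01,
         5.77455944e+02],
       [ 1.23396670e-01,  1.97039250e-03, -9.92355470e-01,
         1.52085481e+03],
       [ 0.00000000e+00,  0.00000000e+00,  0.00000000e+00,
         1.00000000e+00]])}
{'fx': 414
[... 662 characters left out ...]
]), 'joint_vel': array([ 0.03082647, -0.11404934,  0.03081393,  0.0540955 ,  0.03721249,
        0.15561765,  0.01013753]), 'joint_efforts': array([ 1.44557336e-03, -8.52594995e+01,  6.39877450e-01, -4.26694572e+01,
       -4.88333974e-02,  1.64643454e-02,  1.54686393e-05]), 'eef_pos': array([162.93067248, 603.03045267, 204.87944456]), 'ee_rot': array([[-9.65411625e-01,  2.60730460e-01, -1.46302135e-04],
       [ 2.60730454e-01,  9.65410959e-01, -1.14486194e-03],
       [-1.57258697e-04, -1.14340845e-03, -9.99999334e-01]]), 'contact_force': array([-0.42148996, -0.26427546, -0.49080966]), 'moment': array([ 0.03279579, -0.03105393,  0.01235878]), 'grasp_force': 0.0, 'width': 94.14454890437605}
```

View pics/top0.png

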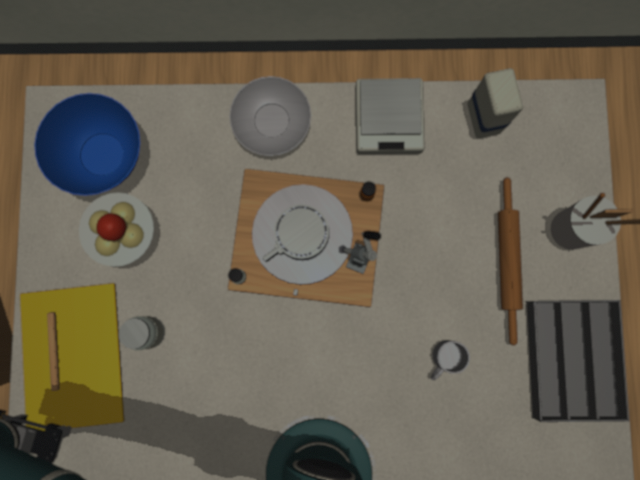

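View pics/scene0.png

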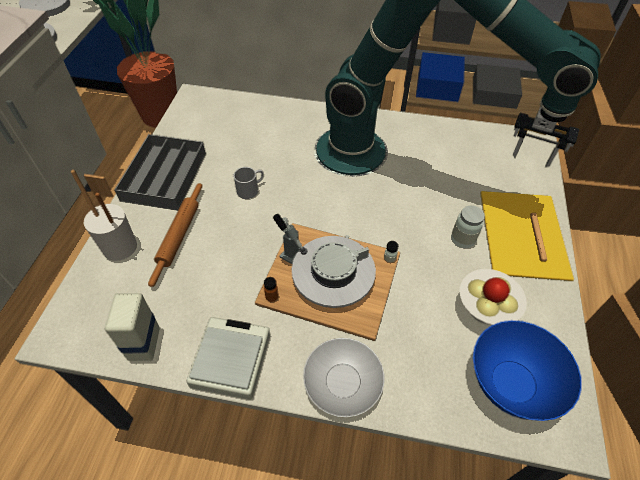

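The top view shows the turntable centred near (302,233), latch tip near (268,257), pointer near (295,293), knob near (372,236), and clamp near (358,255). The scene view shows the knob at (279,222) and the latch at (362,254).

```bash
cat > h.py <<'E'
from station import telemetry, snapshot, camera_params, manip
import cv2, numpy as np
def ray(cam,uv,st=None):
    p=camera_params(cam); K=np.array([[p['fx'],0,p['cx']],[0,p['fy'],p['cy']],[0,0,1]])
    n=cv2.undistortPoints(np.array([[uv]],float),K,p['dist'])[0,0]
    d=np.array([*n,1.])
    if cam=='wrist':
        st=st or telemetry.get_state(); M=p['mount']; R=st['ee_rot']
        return R@M[:3,3]+st['eef_pos'], R@M[:3,:3]@d
    W=p['world_to_cam']; R=W[:3,:3]; return -R.T@W[:3,3], R.T@d
def onz(r,z): o,d=r; return o+d*(z-o[2])/d[2]
def cross(rs):
    A=np.zeros((3,3));b=np.zeros(3)
    for o,d in rs:
        d=d/np.linalg.norm(d);P=np.eye(3)-np.outer(d,d);A+=P;b+=P@o
    x=np.linalg.solve(A,b)
    return x,[np.linalg.norm((np.eye(3)-np.outer(d,d)/(d@d))@(x-o)) for o,d in rs]
def proj(cam,X,st=None):
    p=camera_params(cam); K=np.array([[p['fx'],0,p['cx']],[0,p['fy'],p['cy']],[0,0,1]])
    if cam=='wrist':
        T=np.eye(4);T[:3,:3]=st['ee_rot'];T[:3,3]=st['eef_pos'];W=np.linalg.inv(T@p['mount'])
    else: W=p['world_to_cam']
    return cv2.projectPoints(np.array([X],float),cv2.Rodrigues(W[:3,:3])[0],W[:3,3],K,p['dist'])[0].ravel()
E
python3 - <<'E'
from h import *
t=snapshot('top');s=snapshot('scene')
a=cv2.resize(t[160:310,220:395],None,fx=4.5,fy=4.5,interpolation=cv2.INTER_CUBIC)
cv2.imwrite('pics/topc.png',cv2.resize(t[160:310,220:400],(720,600),interpolation=cv2.INTER_CUBIC)[:,:,::-1])
cv2.imwrite('pics/scenec.png',cv2.resize(s[200:350,240:420],(720,600),interpolation=cv2.INTER_CUBIC)[:,:,::-1])
E
```

```text
(no output)
```

View pics/topc.png

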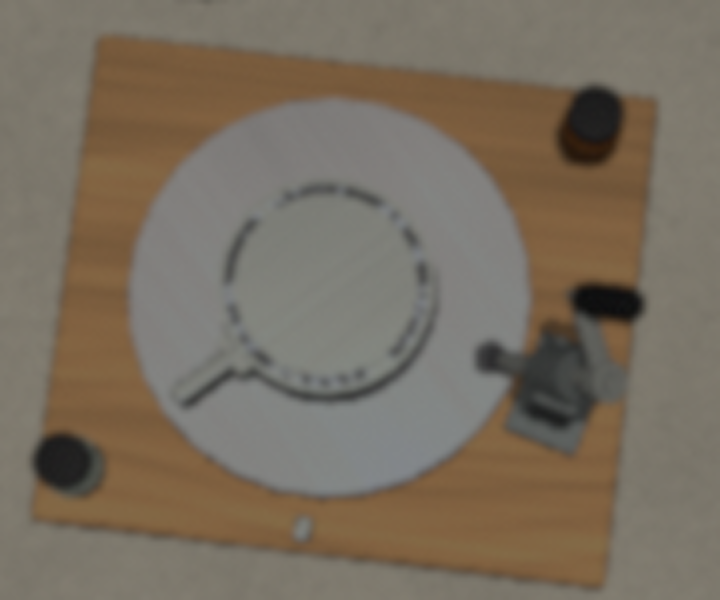

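View pics/scenec.png

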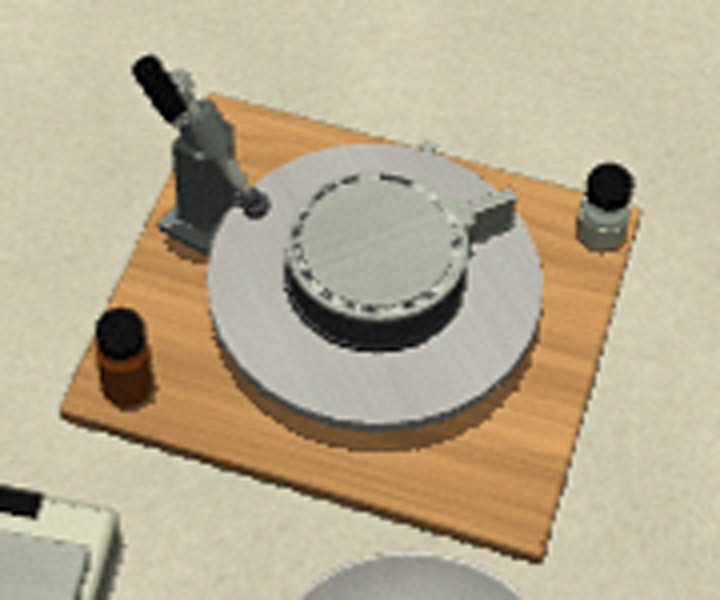

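The crops show the following. In the top crop the latch tip is at (180,390), the pointer at (304,522), the knob runs from (585,298) to (632,302), the foot is at (490,357), and the disc rim spans x 129–531 and y 97–497. In the scene crop the knob runs from (147,67) to (176,113), the latch tip is at (512,200), the pointer at (428,146), and the foot at (257,203).

Run:
```python
from h import *
np.set_printoptions(precision=1,suppress=True)
T=lambda u,v: ray('top',((u+.5)/4-.5+220,(v+.5)/4-.5+160))
S=lambda u,v: ray('scene',((u+.5)/4-.5+240,(v+.5)/4-.5+200))
P={}
for n,a,b in [('knobtop',(628,302),(147,67)),('knobbot',(588,298),(174,112)),('hub',(604,382),(182,77)),('foot',(490,357),(257,203)),
  ('pointer',(304,522),(428,146)),('latchtip',(180,390),(513,196)),('tinC',(327,285),(380,243))]:
    x,e=cross([T(*a),S(*b)]);P[n]=x;print(n,x,np.array(e))
# disc from contour in top
c=onz(T(330,297),62);print('disc c',c, onz(T(129,297),62),onz(T(531,297),62),onz(T(330,97),62),onz(T(330,497),62))
E=[onz(T(*q),18) for q in [(32,519),(603,587),(657,98),(98,36)]]; print('board corners FL FR BR BL',*E)
fl,fr,br,bl=E; print(np.linalg.norm(fl-fr),np.linalg.norm(fl-bl)); d=(fl+fr-br-bl);print('front dir',np.degrees(np.arctan2(d[1],d[0])))
for n in('pointer','latchtip','foot'):
    v=P[n]-c;print(n,np.hypot(*v[:2]),np.degrees(np.arctan2(v[1],v[0])))
v=P['knobtop']-P['knobbot'];print(np.linalg.norm(v),v/np.linalg.norm(v))
for n in ('sugar',(137+0,333)),: pass
print('sugar',onz(ray('top',(137,333)),130),'cup',onz(ray('top',(450,355)),85),'bowl',onz(ray('top',(112,228)),150))
```

```text
knobtop [ 576.9 -142.1  232.6] [0.4 0.4]
knobbot [ 584.8 -121.9  195.3] [0.7 0.7]
hub [ 536.8 -129.9  176.8] [1. 1.]
foot [565.5 -66.3  70.3] [0.4 0.4]
pointer [462.9  54.7  43.6] [0. 0.]
latchtip [542.9 129.4 101.5] [0.9 0.9]
tinC [607.8  36.9 104.1] [0.7 0.7]
disc c [606.4  36.3  62. ] [607.8 165.8  62. ] [605. -93.  62.] [737.8  35.7  62. ] [477.7  37.   62. ]
board corners FL FR BR BL [468.1 234.3  18. ] [ 419.8 -138.7   18. ] [ 744.9 -181.1   18. ] [791.6 193.2  18. ]
376.1084068427929 326.1140835538212
front dir 172.67318054234144
pointer 144.6898668788701 172.7168195245663
latchtip 112.62477707341175 124.31145746519499
foot 110.53554279313448 -111.73783592085698
43.15153839069767 [-0.2 -0.5  0.9]
sugar [359.6 432.2 130. ] cup [ 296.8 -328.4   85. ] bowl [613.  493.8 150. ]
```

```bash
python3 -m jog '[-20,-15,0,0,0,0.3,0.3, -50.6,-37.2,0,0,0,0.71,0.4, -50.6,-37.2,0,0,0,0.71,0.4, -50.6,-37.2,0,0,0,0.71,0.4, -50.6,-37.2,0,0,0,0.71,0.4, -50.6,-37.2,0,0,0,0.71,0.4, -50.6,-37.2,0,0,0,0.71,0.4, -50.6,-37.2,0,0,0,0.71,0.4, -50.6,-37.2,0,0,0,0.71,0.4, -50.6,-37.2,0,0,0,0.71,0.4]' 20
```

```text
time: 1.45
eef_pos: [553.5, 113.1, 205.6]
ee_rot: [[-0.563, 0.827, 0.0], [0.827, 0.563, 0.0], [0.0, 0.0, -1.0]]
contact_force: [0.9, 1.4, -0.2]
width: 56.4
grasp_force: 0.0
```

```bash
cat > g.py <<'E'
from h import *
import pickle,sys
st=telemetry.get_state(); im=snapshot('wrist'); n=sys.argv[1]
cv2.imwrite(f'pics/{n}.png',im[:,:,::-1]); pickle.dump((st,im),open(n+'.pkl','wb'))
E
python3 g.py w1
```

```text
(no output)
```

View pics/w1.png

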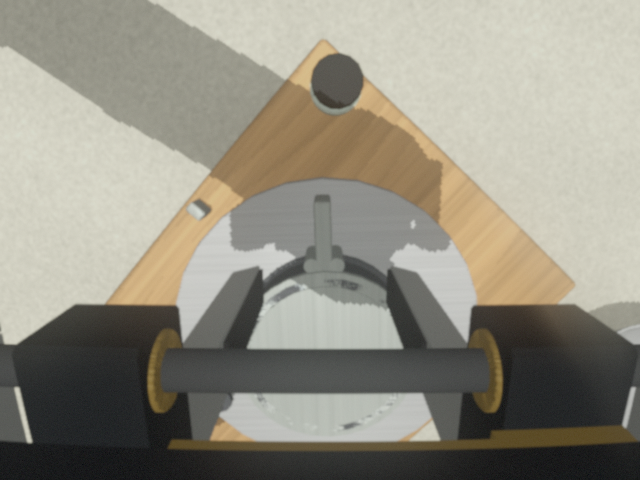

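The wrist view shows the latch fin's top running from (322,196) to (323,250), centred between the fingers. The pointer is at (200,209) and spice_b at (337,82).

Run:
```python
from h import *; import pickle
np.set_printoptions(precision=1,suppress=True)
st,_=pickle.load(open('w1.pkl','rb')); print(st['eef_pos'])
c=np.array([606.4,36.3])
tip=onz(ray('wrist',(322,196),st),104); inn=onz(ray('wrist',(323,250),st),104)
x,e=cross([ray('wrist',(322,198),st),ray('scene',(513/4+240,198/4+200))]);print('tip 2view',x,e)
for p in (tip,inn): v=p[:2]-c; print(p,np.hypot(*v),np.degrees(np.arctan2(v[1],v[0])))
p=onz(ray('wrist',(202,206),st),40);v=p[:2]-c;print('ptr',p,np.hypot(*v),np.degrees(np.arctan2(v[1],v[0])))
a=np.radians(124.3); tgt=np.array([*(c+92*np.array([np.cos(a),np.sin(a)])),73]); print('shift',st['ee_rot'].T@(tgt-st['eef_pos']))
```

```text
[553.5 113.1 205.6]
tip 2view [538.6 131.8  91.8] [np.float64(0.024616380039106742), np.float64(0.024616380039117713)]
[536.9 134.4 104. ] 120.26460285966841 125.30236476298361
[558.9 103.2 104. ] 82.06847116649796 125.34068517355264
ptr [462.2  62.8  40. ] 146.59934711381845 169.58804989372948
shift [ -1.2   0.4 132.6]
```

```bash
python3 -m jog '[-0.1,0,4,0,0,0,0.4, -0.1,0,8,0,0,0,0.4, -0.1,0,11,0,0,0,0.4, -0.1,0,13,0,0,0,0.4, -0.1,0,13,0,0,0,0.4, -0.1,0,13,0,0,0,0.9, -0.1,0,13,0,0,0,0.9, -0.1,0,13,0,0,0,0.9, -0.1,0,13,0,0,0,0.9, -0.1,0,13,0,0,0,0.9]' 15
python3 - <<'E'
from h import *
st=telemetry.get_state();c=np.array([606.4,36.3]);p=st['eef_pos'];print(p,st['width'],st['grasp_force'])
v=p[:2]-c;print(np.hypot(*v),np.degrees(np.arctan2(v[1],v[0])))
for k in range(1,9):
    a=np.radians(47.5*k/8);R=np.array([[np.cos(a),-np.sin(a)],[np.sin(a),np.cos(a)]])
    d=np.array([*(c+R@v-p[:2]),0]);print(np.round(st['ee_rot'].T@d/10,2),round(-a,3))
E
```

```text
time: 2.75
eef_pos: [553.1, 113.8, 75.6]
ee_rot: [[-0.562, 0.827, 0.0], [0.827, 0.562, -0.0], [-0.0, 0.0, -1.0]]
contact_force: [0.8, 0.1, 1.9]
width: 12.1
grasp_force: 15.0
[553.13058307 113.82855862  75.60398205] 12.060288440913613 14.985142797231674
94.06544626935123 124.49272874288927
[-0.06 -0.97 -0.  ] -0.104
[-0.21 -1.93 -0.  ] -0.207
[-0.47 -2.88 -0.  ] -0.311
[-0.82 -3.78 -0.  ] -0.415
[-1.26 -4.65 -0.  ] -0.518
[-1.79 -5.47 -0.  ] -0.622
[-2.4  -6.23 -0.  ] -0.725
[-3.09 -6.92 -0.  ] -0.829
```

Gripped at 12.1 mm, the fin's thickness. Now I turn it.

```bash
python3 -m jog '[-0.06,-0.97,0,0,0,-0.104,0.9, -0.21,-1.93,0,0,0,-0.207,0.9, -0.47,-2.88,0,0,0,-0.311,0.9, -0.82,-3.78,0,0,0,-0.415,0.9, -1.26,-4.65,0,0,0,-0.518,0.9, -1.79,-5.47,0,0,0,-0.622,0.9, -2.4,-6.23,0,0,0,-0.725,0.9, -3.09,-6.92,0,0,0,-0.829,0.9, -3.09,-6.92,0,0,0,-0.829,0.9, -3.09,-6.92,0,0,0,-0.829,0.9]'
python3 -m jog '[0,0,0,0,0,0,0.5, 0,0,0,0,0,0,0.5, 0,0,0,0,0,0,0.5, 0,0,-4,0,0,0,0.5, 0,0,-8,0,0,0,0.5, 0,0,-12,0,0,0,0.5, 0,0,-15,0,0,0,0.5, 0,0,-15,0,0,0,0.5, 0,0,-15,0,0,0,0.5]'
python3 g.py w2
python3 - <<'E'
from h import *
cv2.imwrite('pics/t2.png',cv2.resize(snapshot('top')[160:310,220:400],(720,600),interpolation=cv2.INTER_CUBIC)[:,:,::-1])
E
```

```text
time: 4.0
eef_pos: [513.6, 49.6, 75.5]
ee_rot: [[-0.989, 0.147, 0.0], [0.147, 0.989, -0.0], [-0.0, 0.0, -1.0]]
contact_force: [2.9, -1.4, -1.1]
width: 12.0
grasp_force: 15.0
time: 5.12
eef_pos: [512.9, 49.4, 224.8]
ee_rot: [[-0.99, 0.144, -0.001], [0.144, 0.99, -0.0], [0.001, -0.0, -1.0]]
contact_force: [-0.6, -0.7, -0.1]
width: 47.2
grasp_force: 0.0
```

View pics/w2.png

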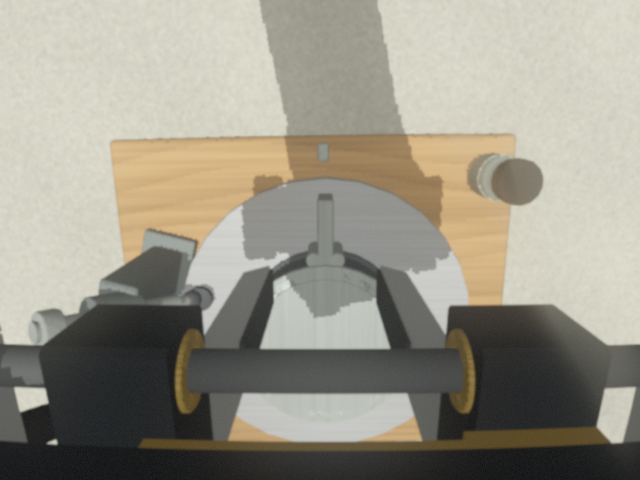

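The fin (323–326, 196–250) now points at the pointer block (323,152), with the board's front edge nearly level in the image. The hub is at (45,326) and the foot at (202,296).

Run:
```python
from h import *; import pickle
from scipy.spatial.transform import Rotation as Ro
np.set_printoptions(precision=2,suppress=True)
st,_=pickle.load(open('w2.pkl','rb'))
T=lambda u,v: ray('top',((u+.5)/4-.5+220,(v+.5)/4-.5+160))
S=lambda u,v: ray('scene',((u+.5)/4-.5+240,(v+.5)/4-.5+200))
for n,a,b,w in [('foot',(490,357),(257,203),(202,296)),('hub',(604,382),(182,77),(45,326))]:
    print(n,*cross([T(*a),S(*b),ray('wrist',w,st)]))
u=np.array([-.212,-.533,.819]); z0=st['ee_rot'][:,2]; w=np.cross(z0,-u); w*=np.arcsin(np.linalg.norm(w))/np.linalg.norm(w)
Rn=Ro.from_rotvec(w).as_matrix()@st['ee_rot'];print(Rn)
g=np.array([580.9,-132,214.]); tgt=g+70*u
print(tgt,st['ee_rot'].T@(tgt-st['eef_pos'])/10, st['ee_rot'].T@w)
```

```text
foot [564.9  -66.24  68.88] [np.float64(0.7016208507494937), np.float64(0.7459468175721544), np.float64(0.7000627133928361)]
hub [ 535.43 -130.32  174.61] [np.float64(1.9697367709015658), np.float64(1.0455144546896122), np.float64(1.443486297008149)]
[[-0.97  0.08  0.21]
 [ 0.18  0.83  0.53]
 [-0.13  0.56 -0.82]]
[ 566.06 -169.31  271.33] [ -8.41 -20.88  -4.65] [-0.59 -0.14  0.  ]
```

```bash
python3 -m jog '[0,0,-6,0,0,0,0.5, -3,-6,-6,-0.15,-0.04,0,0.5, -6,-12,-6,-0.3,-0.07,0,0.5, -8.4,-18,-5.5,-0.45,-0.11,0,0.5, -8.4,-20.9,-4.7,-0.59,-0.14,0,0.5, -8.4,-20.9,-4.7,-0.59,-0.14,0,0.5, -8.4,-20.9,-4.7,-0.59,-0.14,0,0.5, -8.4,-20.9,-4.7,-0.59,-0.14,0,0.5]'; python3 g.py w3;python3 -c "
from station import telemetry as t;print(t.get_state()['joint_pos'])"
```

```text
time: 6.22
eef_pos: [566.7, -167.6, 272.8]
ee_rot: [[-0.975, 0.078, 0.209], [0.18, 0.829, 0.53], [-0.132, 0.554, -0.822]]
contact_force: [0.7, -0.9, -0.6]
width: 46.8
grasp_force: 0.0
[ 14.48522512  22.50644994  22.61799374  95.61901561 -43.00983602
  78.26390574 132.93464114]
```

View pics/w3.png

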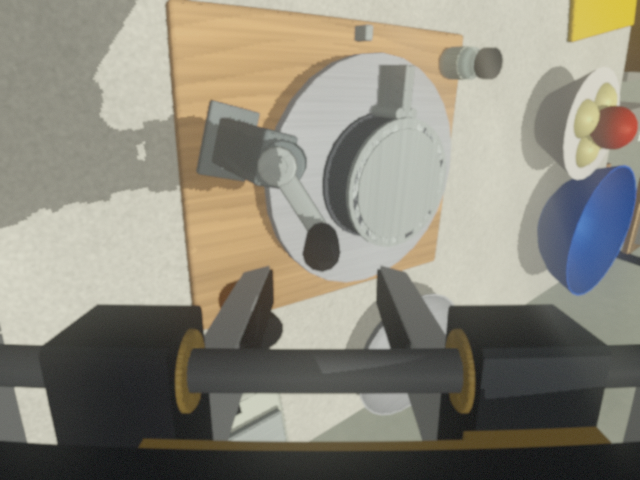

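The wrist view, looking along the screw, shows the hub at (282,161) and the arm running to the black knob at about (321,246). The grip centre should lie near (324,285) once I've descended.

Run:
```python
from h import *; import pickle
np.set_printoptions(precision=1,suppress=True)
st,im=pickle.load(open('w3.pkl','rb'))
m=(im.max(2)<75).astype(np.uint8)[205:290,285:350]
n,l,s,c=cv2.connectedComponentsWithStats(m)
i=1+np.argmax(s[1:,4]); print('blob',s[i],c[i]+[285,205]); ys,xs=np.where(l==i)
for y in range(0,85,6):
    q=xs[ys==y]; 
    if len(q): print(y+205,q.min()+285,q.max()+285)
u=np.array([-.212,-.533,.819]); g=np.array([580.9,-132,214.])
for k in (-25,0,23): print(k,proj('wrist',g+k*u,st))
print('hub',proj('wrist',[535.4,-130.3,174.6],st),'foot',proj('wrist',[564.9,-66.2,68.9],st))
T=lambda u,v: ray('top',((u+.5)/4-.5+220,(v+.5)/4-.5+160))
S=lambda u,v: ray('scene',((u+.5)/4-.5+240,(v+.5)/4-.5+200))
W=lambda *q: ray('wrist',q,st)
print(cross([T(628,302),S(147,67),W(321,252)])); print(cross([T(604,382),S(182,77),W(282,161)]))
print('knob centre',cross([T(609,300),S(161,90),W(321,246)]))
```

```text
blob [  19   19   35   45 1199] [321.  246.4]
229 311 332
235 308 335
241 307 336
247 305 337
253 304 337
259 306 336
265 310 329
-25 [321.3 236.4]
0 [320.8 245.7]
23 [320.2 255.8]
hub [284.3 162.4] foot [293.7 158.2]
(array([ 576. , -142.3,  230.9]), [np.float64(1.0986286978493327), np.float64(0.7032763733809408), np.float64(0.894772261900774)])
(array([ 535.5, -130.6,  174. ]), [np.float64(1.9076872399737963), np.float64(1.4250710057425806), np.float64(1.3274954026812025)])
knob centre (array([ 581. , -132.1,  214.1]), [np.float64(0.27351239029318797), np.float64(0.2078997036210844), np.float64(0.22007345782570792)])
```

```bash
python3 -m jog '[0,-0.2,3,0,0,0,0.5, 0,-0.2,6,0,0,0,0.5, 0,-0.2,8.4,0,0,0,0.5, 0,-0.2,8.4,0,0,0,0.5, 0,-0.2,8.4,0,0,0,0.9, 0,-0.2,8.4,0,0,0,0.9, 0,-0.2,8.4,0,0,0,0.9, 0,-0.2,8.4,0,0,0,0.9]' 30
python3 - <<'E'
from h import *
st=telemetry.get_state();p=st['eef_pos'];R=st['ee_rot'];np.set_printoptions(precision=2,suppress=True)
hub=np.array([536.8,-127.4,169.]); u=-R[:,2]
e=R.T@(p-hub);print(e,np.hypot(*e[:2]));f=np.arctan2(e[1],e[0]);print(np.degrees(f))
for k in range(15,271,15):
    t=np.radians(k);print(k,round(5.5*(np.cos(f+t)-np.cos(f)),2),round(5.5*(np.sin(f+t)-np.sin(f)),2),round(1.6*k/360,2))
E
```

```text
time: 7.28
eef_pos: [584.0, -126.9, 203.1]
ee_rot: [[-0.974, 0.08, 0.211], [0.183, 0.828, 0.53], [-0.133, 0.555, -0.821]]
contact_force: [-0.3, 0.4, 7.0]
width: 21.2
grasp_force: 30.0
[-50.46  23.12 -17.8 ] 55.50191223853477
155.38050900396942
15 -0.42 -1.37 0.07
30 -0.48 -2.81 0.13
45 -0.16 -4.21 0.2
60 0.52 -5.48 0.27
75 1.49 -6.53 0.33
90 2.71 -7.29 0.4
105 4.08 -7.71 0.47
120 5.52 -7.77 0.53
135 6.92 -7.45 0.6
150 8.18 -6.78 0.67
165 9.24 -5.8 0.73
180 10.0 -4.58 0.8
195 10.42 -3.21 0.87
210 10.48 -1.78 0.93
225 10.16 -0.38 1.0
240 9.48 0.89 1.07
255 8.51 1.95 1.13
270 7.29 2.71 1.2
```

```bash
python3 -m jog '[-0.42,-1.37,0.07,0,0,0,0.9, -0.48,-2.81,0.13,0,0,0,0.9, -0.16,-4.21,0.2,0,0,0,0.9, 0.52,-5.48,0.27,0,0,0,0.9, 1.49,-6.53,0.33,0,0,0,0.9, 2.71,-7.29,0.4,0,0,0,0.9, 4.08,-7.71,0.47,0,0,0,0.9, 5.52,-7.77,0.53,0,0,0,0.9, 5.52,-7.77,0.53,0,0,0,0.9]'
python3 - <<'E'
from h import *
st=telemetry.get_state();R=st['ee_rot'];p=st['eef_pos'];np.set_printoptions(precision=2,suppress=True)
print(R.T@st['contact_force'],st['width'],st['grasp_force'],st['joint_pos'])
e=R.T@(p-np.array([536.8,-127.4,169.]));f=np.arctan2(e[1],e[0]);print(e,np.hypot(*e[:2]),np.degrees(f))
cv2.imwrite('pics/s4.png',cv2.resize(snapshot('scene')[200:300,240:360],(720,600),interpolation=cv2.INTER_CUBIC)[:,:,::-1])
E
```

```text
time: 8.4
eef_pos: [522.6, -180.5, 145.8]
ee_rot: [[-0.974, 0.085, 0.209], [0.185, 0.83, 0.526], [-0.129, 0.551, -0.824]]
contact_force: [-6.7, -10.9, -17.7]
width: 21.5
grasp_force: 30.0
[  6.78 -19.35   7.46] 21.472451235990267 29.98439222574234 [ 18.47  28.34  21.4  105.84 -46.99  68.24 146.31]
[  7.01 -58.12 -11.78] 58.54475085005191 -83.12403829783928
```

View pics/s4.png

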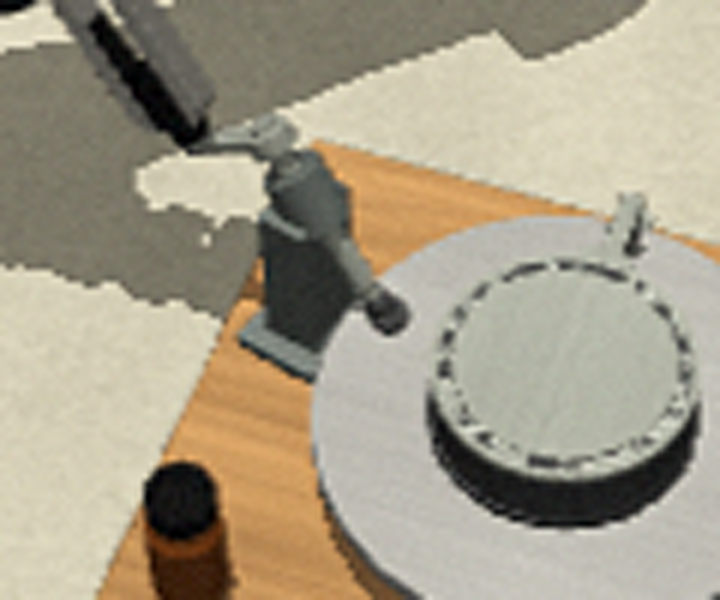

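Crank has turned about 125° and the foot has come down near the disc at crop (390,312). The circle centre was about 3–4 mm off, so I'll correct it and yaw the tool back as I go, because joint 7 is nearing its range.

Run:
```python
import numpy as np
for k in range(12,73,12):
    t=np.radians(-80+k); print(k,round((-2.6+55*np.cos(t)-5.0)/10,2),round((-3.9+55*np.sin(t)+53.1)/10,2),round(1.6*k/360,2))
```

```text
12 1.3 -0.18 0.05
24 2.32 0.36 0.11
36 3.2 1.1 0.16
48 3.9 2.01 0.21
60 4.41 3.04 0.27
72 4.69 4.15 0.32
```

```bash
python3 -m jog '[1.3,-0.18,0.05,0,0,0.1,0.9, 2.32,0.36,0.11,0,0,0.2,0.9, 3.2,1.1,0.16,0,0,0.3,0.9]'; python3 -m jog '[0,0,0,0,0,0,0.9]'
python3 - <<'E'
from h import *
st=telemetry.get_state();R=st['ee_rot'];p=st['eef_pos'];np.set_printoptions(precision=2,suppress=True)
R0=np.array([[-0.974,0.085,0.209],[0.185,0.83,0.526],[-0.129,0.551,-0.824]])
print(R0.T@st['contact_force'],st['width'],st['grasp_force'],st['joint_pos'])
e=R0.T@(p-np.array([536.8,-127.4,169.]));print(e,R0.T@R)
E
```

```text
time: 8.82
eef_pos: [495.2, -162.1, 148.3]
ee_rot: [[-0.906, 0.367, 0.211], [0.422, 0.736, 0.53], [0.039, 0.569, -0.822]]
contact_force: [10.4, 3.4, -4.9]
width: 21.6
grasp_force: 30.0
time: 8.95
eef_pos: [494.8, -161.3, 148.5]
ee_rot: [[-0.907, 0.365, 0.21], [0.419, 0.736, 0.531], [0.039, 0.569, -0.821]]
contact_force: [1.3, 6.0, -0.6]
width: 21.8
grasp_force: 30.0
[-0.05  4.75  3.87] 21.767702585958617 30.0002583861351 [ 15.72  25.58  24.38 110.58 -47.77  67.72 131.11]
[ 37.31 -42.98  -9.72] [[ 0.96 -0.29 -0.  ]
 [ 0.29  0.96  0.01]
 [-0.   -0.01  1.  ]]
```

Run:
```python
import numpy as np
f=np.radians(-44.4)-0.295
for k in list(range(12,97,12)):
    t=np.radians(k); print(k,round(5.5*(np.cos(f+t)-np.cos(f)),2),round(5.5*(np.sin(f+t)-np.sin(f)),2),round(1.6*k/360,2))
```

```text
12 0.95 0.65 0.05
24 1.73 1.49 0.11
36 2.33 2.47 0.16
48 2.71 3.56 0.21
60 2.86 4.7 0.27
72 2.76 5.85 0.32
84 2.43 6.95 0.37
96 1.88 7.96 0.43
```

```bash
python3 -m jog '[0.95,0.65,0.05,0,0,0.05,0.9, 1.73,1.49,0.11,0,0,0.1,0.9, 2.33,2.47,0.16,0,0,0.15,0.9, 2.71,3.56,0.21,0,0,0.2,0.9, 2.86,4.7,0.27,0,0,0.25,0.9, 2.76,5.85,0.32,0,0,0.3,0.9, 2.43,6.95,0.37,0,0,0.3,0.9, 1.88,7.96,0.43,0,0,0.3,0.9, 1.88,7.96,0.43,0,0,0.3,0.9]'
python3 - <<'E'
from h import *
st=telemetry.get_state();R=st['ee_rot'];p=st['eef_pos'];np.set_printoptions(precision=2,suppress=True)
R0=np.array([[-0.974,0.085,0.209],[0.185,0.83,0.526],[-0.129,0.551,-0.824]])
print(R0.T@st['contact_force'],st['joint_pos'])
e=R0.T@(p-np.array([536.8,-127.4,169.]));d=e[:2]-[-2.6,-3.9];print(e,np.hypot(*d),np.degrees(np.arctan2(d[1],d[0])))
cv2.imwrite('pics/s5.png',cv2.resize(snapshot('scene')[200:300,240:360],(720,600),interpolation=cv2.INTER_CUBIC)[:,:,::-1])
E
```

```text
time: 10.07
eef_pos: [508.0, -92.8, 191.1]
ee_rot: [[-0.76, 0.615, 0.21], [0.617, 0.581, 0.531], [0.204, 0.533, -0.821]]
contact_force: [-0.7, 4.3, 2.9]
width: 21.2
grasp_force: 30.0
[ 1.1   5.08 -0.27] [  6.63  19.15  25.81 112.84 -47.36  66.42 105.43]
[31.58 38.46 -6.02] 54.42957882920583 51.10505800074674
```

View pics/s5.png

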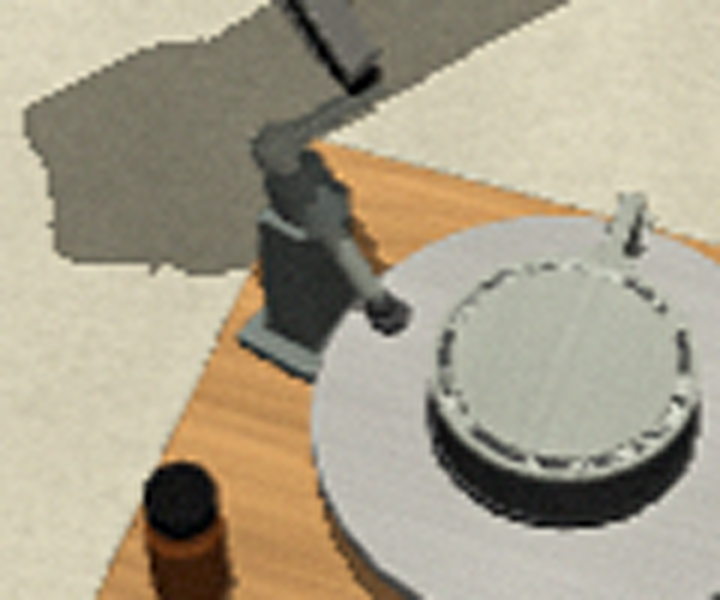

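The foot sits at the same crop spot (390,312) in this view and in the previous one, so it was already touching near 125° of winding. The crank has now gone about 130° further. I'll measure the foot's shift to sub-pixel before letting go.

Run:
```python
from h import *
a=cv2.imread('pics/scene0.png')[200:300,240:360]; up=lambda i:cv2.resize(i,(720,600),interpolation=cv2.INTER_CUBIC)
a=up(a); s4=cv2.imread('pics/s4.png'); s5=cv2.imread('pics/s5.png')
def m(A,B,box):
    x0,x1,y0,y1=box; r=cv2.matchTemplate(B[y0-30:y1+30,x0-30:x1+30],A[y0:y1,x0:x1],cv2.TM_CCOEFF_NORMED)
    _,v,_,l=cv2.minMaxLoc(r); return (l[0]-30)/6,(l[1]-30)/6,round(v,3)
foot=(350,415,275,340)
for n,A,B in (('0-s4',a,s4),('0-s5',a,s5),('s4-s5',s4,s5)): print(n,'foot',m(A,B,foot),'base',m(A,B,(235,330,300,390)))
u=np.array([-.212,-.533,.819]); f=np.array([564.9,-66.2,68.9])
print('px per mm', (proj('scene',f-5*u)-proj('scene',f))/5)
```

```text
0-s4 foot (1.0, 1.1666666666666667, 0.949) base (0.0, 0.0, 0.823)
0-s5 foot (1.0, 1.1666666666666667, 0.951) base (0.0, 0.0, 0.837)
s4-s5 foot (0.0, 0.0, 0.986) base (0.0, 0.0, 0.992)
px per mm [0.15579784 0.23229068]
```

The foot moved about 5.5 mm and then stopped. The screw advanced about 11.6 mm, so it is roughly 6 mm (about 0.38 turn, about 36 N) past first touch. I'll let go and back off.

```bash
python3 -m jog '[0,0,0,0,0,0,0.55, 0,0,0,0,0,0,0.55, 0,0,0,0,0,0,0.55, 0,0,-3,0,0,0,0.55, 0,0,-6,0,0,0,0.55, 0,0,-10,0,0,0,0.55, 0,0,-14,0,0,0,0.55, 0,0,-14,0,0,0,0.55]'
python3 - <<'E'
from h import *
a=snapshot('top')[160:310,220:400];b=snapshot('scene')[200:350,240:420]
cv2.imwrite('pics/fin.png',cv2.resize(np.hstack([a,b]),(800,333),interpolation=cv2.INTER_CUBIC)[:,:,::-1])
E
```

```text
time: 11.12
eef_pos: [478.4, -169.9, 307.6]
ee_rot: [[-0.758, 0.616, 0.214], [0.621, 0.58, 0.527], [0.201, 0.533, -0.822]]
contact_force: [0.6, 0.1, -1.3]
width: 42.2
grasp_force: 0.0
```

View pics/fin.png

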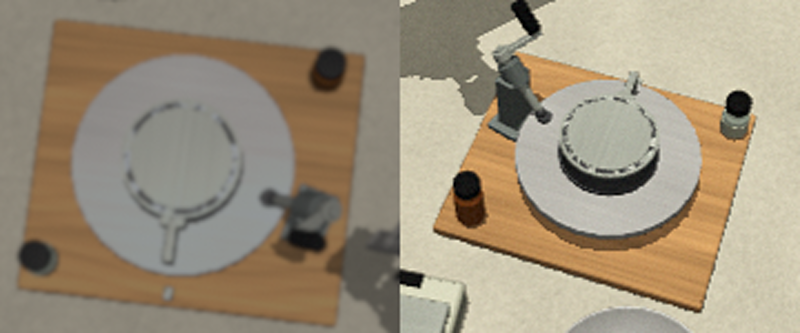

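The latch at (170,240) points at the pointer block (168,293). The foot is on the disc, the crank is free of the gripper, and the jars haven't moved. I'm handing the job in.

```bash
python3 -c "
from station import manip; print(manip.job_done())"
```

```text
the job is handed in; nothing more can be done
None
```

I handed the job in at about 11 s: the latch points at the pointer block, and the clamp is snugged an estimated 0.38 turn past first touch (about 36 N, worked out from images and crank travel); the hand-in returned no verdict.

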